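Stagger loaf tins to cool

ROBOT

A 6-joint arm with a two-finger parallel gripper is mounted at the origin on the work surface. World frame = base frame: x ahead of the robot, y to its left, z up, the work surface at z = 0. Lengths are in m, angles in degrees, forces in N, time in s.
With the tool pointing down it reaches from about 0.3 to 0.75 m from the base axis. Payload 8.5 kg.
Tool frame: the origin (TCP) lies at the very end of the fingers, on their centre line; the grasp point (between the pads) lies 19 mm behind it; z points along the fingers, y is the line along which they close (so a half turn about z gives the same grasp; the last joint's range is limited). The gripper opens to 85 mm and grips with 20 to 120 N. Pads are 22 mm wide; open, the fingers measure 114 mm over their backs; the gripper's body (76 mm by 85 mm) begins 54 mm behind the grasp point. The pads swing forward as they close: fully open they stand 13 mm farther back than shut.
Start: joints at [53.382, 21.807, 74.336, -0, 83.858, -12.336], TCP at [0.226, 0.501, 0.193] pointing down, gripper open.
Joint ranges: [-178.18, 178.18], [-50.72, 133.34], [12.68, 142.11], [-81.47, 261.47], [9.98, 163.14], [-165.26, 165.26]. Speed limits (degrees/s): [136.94, 136.94, 180, 180, 180, 180].

INTERFACE

Orientations are given as a 3x3 rotation matrix whose columns are the frame's x, y, z axes.
In Python, from rig import env gives the robot as it stands.
- The arm moves only by the tool move_arm, never from a script. Its argument "plan" is a list of rows, each a list of 7 numbers: the turn, a rotation vector about the tool's x, y, z in degrees, then the shift along the tool's x, y, z in cm, then the gripper command: -1 is shut, 1 is fully open, values between are in proportion. In form: [[ax, ay, az, tx, ty, tz, jaw], ...]. A call has 1 to 5 rows; each row is the pose to reach, as a shift and turn from the pose commanded when the call began, along the tool's axes at that moment; what a row does not reach only later rows make up. A row lasts 1/10 s, in which the tool goes at most 50 mm and 8.59 degrees, less where a joint would pass 70% of its speed; a pose out of reach is approached as far as the arm can. A call with a gripper value outside its range is refused whole. The fingers move at their own pace and stop on an object; "squeeze" is the grip in N (left out, the last holds). Time passes only in rows, so rows that repeat a pose let the fingers close. It gives the time, the measured TCP pose, the force, the opening and the grip force at its end, in the units of the state.
- env.observe(): the state, without advancing time (a new reading comes with each control period).
- env.get_image(name): name is "side" or "top" or "wrist"; returns a dict with "color" (420x560x3 uint8, red, green, blue), "fov_y" (degrees; the focal length in pixels is half the picture's height over the tangent of half this angle, whatever the lens; pixels are square), "cx", "cy" (the principal point, pixels), "distortion" ([k1, k2, p1, p2, k3] as OpenCV has them; the pictures are not rectified), "R" (3x3) and "t" (3): a world point X has camera coordinates R X + t. Camera axes: x right, y down, z forward; pixel columns grow to the right and rows downward; lengths in m; the calibration is good to about 2 mm. A picture is of the moment at which its call begins. There is no depth.
- env.close_job(): hands the job in; it is judged then, once.
Trained networks look in a picture, given as the dict that the camera call returned (one of the last four; its "shot" number tells which), for a name from the list of things; names that differ only in an ending like _2 or _b are one class to them, and where a whole thing is asked for, a point or a joint stands for the part that bears it (a point fixed in the world has none). Each returns a list of dicts, best first, with "conf" (0 to 1); they miss things now and then, are a little off and sometimes report something else, mostly with a low value. They report only what shows in the picture. A call takes as long as a camera call. They do not tell look-alikes from the thing itself.
- env.outline_of(target, picture): "mask" (420x560 bool, what is visible of it) and "bbox" ([centre column, centre row, width, height] in pixels, round what is visible of it).
- env.tip_of(target, picture): "pixel" ([column, row] in pixels: a listed point, or the origin of a listed thing).
The state is a dict: "time_s": time; "q": joint angles; "qvel": joint speeds; "joint_efforts": joint torques, N m; "position": TCP position; "tool_rot": TCP orientation; "ft_force": force on the tool from outside, world axes, zero at the start; "wrist_torque": the same for the moment, N m; "grip_width": finger opening in m; "gripper_force": force on a finger pad.
Only numpy, scipy, OpenCV 4.12 (cv2) and the standard library are available. Lean on these libraries where they do the work, as an engineer would, in place of code of your own. Each camera call takes 0.05 s, during which the arm holds its last target. There are 200 camera calls.

TASK

Stack the two long loaf tins from the worktop (not the short one) on the long tin that stands on the paddle board, staggered so that the bakes can steam off: the first lies shifted by a quarter of its length, 40 mm, towards the board's handle, and the second goes back the other way, straight above the bottom tin. Keep all three parallel and level, each resting on the lip of the one below; set them down rather than drop them, and leave the bottom tin in its place.

Things in the scene. Friction and masses are not known exactly. Their poses are not given: they have to be found in the camera images.
- tin_bottom: Long steel loaf tin loose on the wooden paddle board, 160 x 56 x 40 mm high, straight sided, about 0.35 kg, baked slab inside, flat lip 12 mm wide turned in round the rim, on which another tin's flat underside rests. Origin: centre of its underside; x along its length, y across, z up. +x points to the board's handle end (within 5 degrees). Its underside is 18 mm above the worktop.
- tin_a: Long steel loaf tin on the black worktop, 160 x 56 x 40 mm high, straight sided, about 0.35 kg, baked slab inside, flat lip 12 mm wide turned in round the rim, on which another tin's flat underside rests. Origin: centre of its underside; x along its length, y across, z up. Alike with tin_b: either may be the middle one. A tin of the same make only 95 mm long stands near and is not wanted.
- tin_b: The other long steel loaf tin on the worktop, as tin_a: 160 x 56 x 40 mm high, straight sided, about 0.35 kg, baked slab inside, flat lip 12 mm wide turned in round the rim, on which another tin's flat underside rests. Origin: centre of its underside; x along its length, y across, z up.
- board_handle (a point): Middle of the top face of the paddle board's handle, 155 mm from the middle of the board's blade. The board is fixed, of light wood, blade 230 x 100 x 18 mm, handle 90 x 34 mm with a round dark hole.
Mind the look-alikes: they are no part of the job. Leave any green or pink look-alike of the tin_a alone.

How it is judged:
By the outcome, as a careful person would: the job done as asked, in the order asked, and still so for the second after the job is handed in, with the robot touching nothing.
It also fails if it takes over 61 s, if anything falls off the work surface, if the arm or the gripper's body presses on something with over 40 N, if the wrist force passes 120 N, or if a joint passes its speed limit or range.

## Working session

There is one attempt and no reset: what is moved stays moved. The work goes in short steps, Python scripts to look and compute and a tool call to move; the robot and the scene stay as the last step left them, time stands still between calls to the robot, and variables do not carry over. Pictures are saved under pics/ and viewed, at most 10 in all, crops included, and the job is handed in when it is done.

Besides the shell and the picture viewer there is one more tool, called after "Emit:" as name(argument=value, ...) on one line, values as JSON. move_arm: Moves the arm, as the interface text tells. Its arguments: {"type":"object","properties":{"plan":{"type":"array"},"squeeze":{"type":"number"}},"required":["plan"]}

```bash
ls; mkdir -p pics; python3 - <<'E'
from rig import env
import cv2,numpy as np,pickle
ims={}
for n in("top","side"):
    p=env.get_image(n);ims[n]=p
    cv2.imwrite(f"pics/{n}0.png",p["color"][:,:,::-1])
    print(n,p["fov_y"],p["cx"],p["cy"],p["distortion"],np.round(p["R"],3).tolist(),np.round(p["t"],3))
    for t in("tin_a","tin_bottom","board_handle"):
        if t!="board_handle": print(t,[(o["conf"],np.round(o["bbox"])) for o in env.outline_of(t,p)])
        print(t,[(o["conf"],np.round(o["pixel"])) for o in env.tip_of(t,p)])
pickle.dump(ims,open("ims.pkl","wb"))
print(env.observe())
E
```

```text
pics
top 48.54164446450716 272.5803607940405 207.74052976372502 [-0.07763056  0.          0.          0.          0.        ] [[-0.002, -1.0, -0.015], [-0.991, 0.004, -0.133], [0.133, 0.014, -0.991]] [0.013 0.541 1.254]
tin_a [(0.86, array([304., 193.,  23.,  60.])), (0.85, array([380., 300.,  43.,  61.])), (0.74, array([247., 118.,  57.,  51.])), (0.65, array([352., 224.,  36.,  63.])), (0.6, array([223., 289.,  23.,  66.]))]
tin_a [(0.94, array([349., 222.])), (0.89, array([247., 118.])), (0.8, array([376., 296.])), (0.74, array([304., 193.])), (0.63, array([225., 284.]))]
tin_bottom [(0.72, array([206., 203.,  53.,  52.]))]
tin_bottom [(0.66, array([206., 206.]))]
board_handle [(0.6, array([165., 171.])), (0.46, array([208., 203.]))]
side 45.8606711431557 284.739171056043 213.93689457447272 [-0.05698573  0.          0.          0.          0.        ] [[0.873, -0.488, 0.004], [-0.322, -0.58, -0.748], [0.367, 0.652, -0.664]] [-0.487  0.225  0.967]
tin_a [(0.98, array([232., 372.,  94.,  48.])), (0.8, array([350., 180.,  28.,  46.])), (0.73, array([166., 222.,  73.,  51.])), (0.69, 
[... 429 characters left out ...]
8603583e+01, -1.23356469e+01]), 'qvel': array([ 0.07857424, -0.03338305,  0.00160115,  0.01511222, -0.06890027,
       -0.04548999]), 'joint_efforts': array([-1.01324396e-03, -4.48166013e+01, -2.31401271e+01, -1.67705784e-04,
        6.81826896e-04,  1.95948132e-05]), 'position': array([0.22615913, 0.50131444, 0.19252702]), 'tool_rot': array([[-9.11530072e-01,  4.11233422e-01, -2.46751016e-05],
       [ 4.11233422e-01,  9.11530072e-01, -3.17516741e-05],
       [ 9.43474754e-06, -3.90898323e-05, -9.99999999e-01]]), 'ft_force': array([ 0.56582331, -0.60638643, -0.15231815]), 'wrist_torque': array([ 0.01947322,  0.02824939, -0.01454795]), 'gripper_force': 0.0, 'grip_width': 0.08525717446031071}
```

View top.

```bash
python3 - <<'E'
import cv2
a=cv2.imread("pics/top0.png")[60:360,130:430]; cv2.imwrite("pics/top0c.png",cv2.resize(a,(600,600),interpolation=cv2.INTER_CUBIC))
E
```

```text
(no output)
```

View pics/top0c.png

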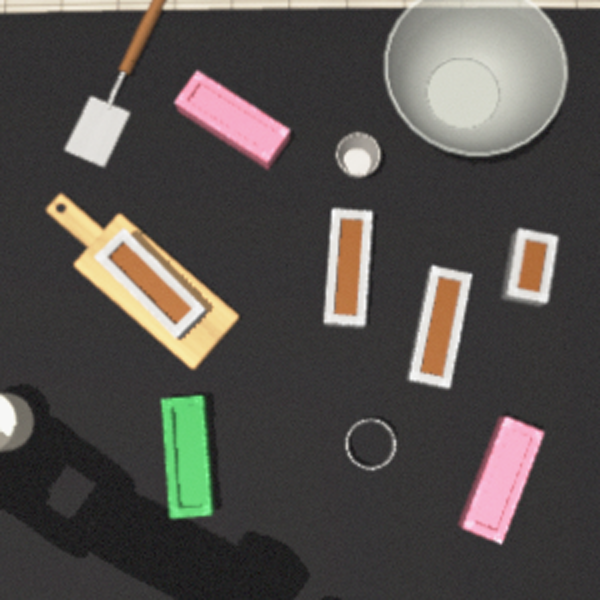

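View pics/side0.png

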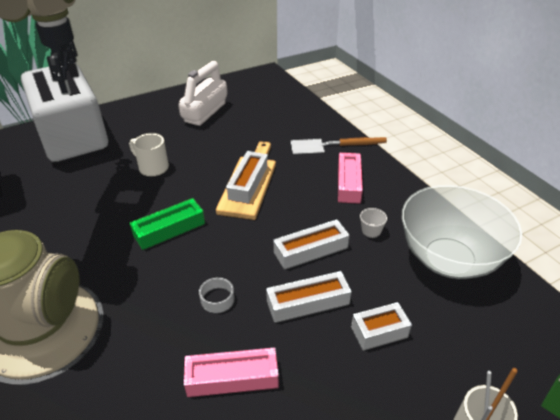

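```bash
cat > h.py <<'E'
import cv2,numpy as np
def K(p):
    f=p["color"].shape[0]/2/np.tan(np.radians(p["fov_y"]/2)); return np.array([[f,0,p["cx"]],[0,f,p["cy"]],[0,0,1.]])
def toplane(p,px,z):
    n=cv2.undistortPoints(np.float64(px).reshape(-1,1,2),K(p),np.float64(p["distortion"])).reshape(-1,2)
    R=np.array(p["R"]);d=np.c_[n,np.ones(len(n))]@R; c=-R.T@np.array(p["t"])
    return c+d*((z-c[2])/d[:,2])[:,None]
def proj(p,X):
    r,_=cv2.Rodrigues(np.array(p["R"]));return cv2.projectPoints(np.float64(X),r,np.float64(p["t"]),K(p),np.float64(p["distortion"]))[0].reshape(-1,2)
def rect(p,z,c0,half=.13,s=.0005,brown=True):
    """rectify plane z round c0, find slab openings (brown); list of centre, axis yaw, size in mm"""
    n=int(2*half/s);g=(np.arange(n)-n/2)*s
    X=np.stack(np.meshgrid(c0[0]+g,c0[1]+g),-1).reshape(-1,2)
    m=proj(p,np.c_[X,np.full(len(X),z)]).reshape(n,n,2).astype(np.float32)
    im=cv2.remap(p["color"],m[...,0],m[...,1],cv2.INTER_LINEAR)
    h=cv2.cvtColor(im,cv2.COLOR_RGB2HSV)
    if brown: k=((h[...,0]<18)&(h[...,1]>130)&(h[...,2]>60))
    else: k=(h[...,1]<40)&(h[...,2]>185)
    k=cv2.morphologyEx(k.astype(np.uint8),cv2.MORPH_OPEN,np.ones((7,7)))
    out=[]
    for c in cv2.findContours(k,cv2.RETR_EXTERNAL,cv2.CHAIN_APPROX_NONE)[0]:
        if cv2.contourArea(c)*s*s<.0015: continue
        (cx,cy),(w,hh),a=cv2.minAreaRect(c)
        if w<hh: w,hh,a=hh,w,a+90
        out.append((np.round([c0[0]+(cx-n/2)*s,c0[1]+(cy-n/2)*s],4),round((a+90)%180-90,1),round(w*s*1e3),round(hh*s*1e3)))
    return out,im
E
python3 - <<'E'
from h import *;import pickle
d=pickle.load(open("ims.pkl","rb"));p=d["top"]
for n,px,z in(("L1",(304,193),.04),("L2",(350,223),.04),("bot",(206,203),.058),("short",(396,193),.04)):
    c=toplane(p,[px],z)[0]
    for b in(1,0):
        o,im=rect(p,z,c,brown=b); print(n,b,c.round(3),o)
print(toplane(p,[(161,164)],.018),toplane(p,[(208,205)],.018))
E
```

```text
L1 1 [ 0.581 -0.076  0.04 ] [(array([ 0.5816, -0.0753]), -4.8, 131, 28), (array([ 0.5074, -0.1918]), 0.0, 112, 28)]
L1 0 [ 0.581 -0.076  0.04 ] [(array([ 0.5813, -0.0751]), -4.5, 161, 56), (array([ 0.5153, -0.1836]), -14.0, 134, 18)]
L2 1 [ 0.497 -0.201  0.04 ] [(array([ 0.5718, -0.0819]), 0.0, 110, 20), (array([ 0.498, -0.201]), -12.4, 130, 27)]
L2 0 [ 0.497 -0.201  0.04 ] [(array([ 0.4978, -0.2014]), -12.6, 161, 57)]
bot 1 [0.552 0.193 0.058] [(array([0.5577, 0.1978]), 45.4, 129, 27)]
bot 0 [0.552 0.193 0.058] [(array([0.558, 0.198]), 45.5, 161, 58)]
short 1 [ 0.58  -0.332  0.04 ] [(array([ 0.5069, -0.2144]), 0.0, 113, 24), (array([ 0.5818, -0.3313]), -11.7, 66, 27)]
short 0 [ 0.58  -0.332  0.04 ] [(array([ 0.5144, -0.2237]), 0.0, 128, 43), (array([ 0.5822, -0.3312]), -11.7, 96, 57)]
[[0.67152843 0.33184094 0.018     ]] [[0.55202697 0.19397012 0.018     ]]
```

```bash
python3 - <<'E'
from h import *;from rig import env
p=env.get_image("wrist");print(K(p),np.round(p["R"],3),np.round(p["t"],3), -np.array(p["R"]).T@p["t"])
T=env.observe();R=np.array(T["tool_rot"])
print("cam in tool",R.T@(-np.array(p["R"]).T@p["t"]-T["position"]), "cam axes in tool\n",(np.array(p["R"])@R).round(3))
E
```

```text
[[343.92490801   0.         275.5416239 ]
 [  0.         343.92490801 206.88955095]
 [  0.           0.           1.        ]] [[ 0.41   0.912  0.001]
 [ 0.862 -0.388  0.325]
 [ 0.297 -0.132 -0.946]] [-0.551 -0.044  0.379] [0.15150217 0.53591041 0.37278817]
cam in tool [ 0.08226516  0.00082887 -0.18026147] cam axes in tool
 [[ 0.001  1.    -0.001]
 [-0.946  0.001 -0.325]
 [-0.325  0.001  0.946]]
```

```bash
cat >> h.py <<'E'
from rig import env
def go(xyz,yaw):
    """shift (cm, tool axes) and turn about tool z to have TCP at xyz, tool x at yaw, pointing down"""
    o=env.observe();R=np.array(o["tool_rot"])
    c,s=np.cos(np.radians(yaw)),np.sin(np.radians(yaw));G=np.array([[c,s,0],[s,-c,0],[0,0,-1]])
    from scipy.spatial.transform import Rotation as Ro
    print("turn",Ro.from_matrix(R.T@G).as_rotvec(degrees=True).round(2),"shift",(R.T@(np.array(xyz)-o["position"])*100).round(2),"t",o["time_s"],"F",o["ft_force"].round(1))
E
python3 - <<'E'
from h import *;import pickle
d=pickle.load(open("ims.pkl","rb"));p=d["side"]
print("toaster,mug,pot on table",toplane(p,[(70,155),(150,172),(30,345)],0).round(2).tolist())
print(proj(p,[[0,0,0],[.226,.501,.193],[.4,.2,.2]]).round())
go([.44,.15,.26],165)
go([.581,-.075,.12],175.4)
E
```

```text
toaster,mug,pot on table [[0.18, 0.58, 0.0], [0.35, 0.39, 0.0], [-0.02, -0.03, 0.0]]
[[ 39. 328.]
 [ 75. 103.]
 [180. 139.]]
turn [-0.    0.   -9.28] shift [-33.94 -23.23  -6.75] t 0.65 F [-0.1 -1.3  0.5]
turn [ -0.     0.   -19.68] shift [-56.04 -37.94   7.25] t 0.65 F [-0.1 -1.3  0.5]
```

Emit:
move_arm(plan=[[0,0,0,0,0,-4.9,1],[0,0,-4,-4,-2.7,-6.7,1],[0,0,-8,-8,-5.4,-6.7,1],[0,0,-12,-12,-8.1,-6.7,1],[0,0,-19.7,-16,-10.8,-6.7,1]], squeeze=45)

```text
time_s: 1.15
position: [0.3264, 0.3386, 0.2598]
tool_rot: [[-0.996, 0.087, 0.001], [0.087, 0.996, 0.0], [-0.001, 0.0, -1.0]]
ft_force: [0.1, 0.2, 0.1]
grip_width: 0.0854
gripper_force: 0.0
```

```bash
python3 -c "
from h import *
go([.581,-.075,.2],175.4)"
```

```text
turn [ 0.02  0.03 -0.37] shift [-28.94 -39.     5.98] t 1.15 F [0.1 0.2 0.1]
```

Emit:
move_arm(plan=[[0,0,0,-2.8,-3.8,0,1],[0,0,0,-5.6,-7.6,0,1],[0,0,0,-8.5,-11.5,0,1],[0,0,-0.4,-11.4,-15.3,0,1],[0,0,-0.4,-14.2,-19.2,0,1]])

```text
time_s: 1.65
position: [0.4506, 0.1345, 0.2597]
tool_rot: [[-0.997, 0.083, 0.001], [0.083, 0.997, 0.0], [-0.001, 0.0, -1.0]]
ft_force: [1.1, 0.8, -0.1]
grip_width: 0.0855
gripper_force: 0.0
```

Emit:
move_arm(plan=[[0,0,0,-2.8,-3.8,1,1],[0,0,0,-5.6,-7.6,2,1],[0,0,0,-8.5,-11.5,3,1],[0,0,0,-11.4,-15.3,4.5,1],[0,0,0,-14.6,-19.7,6,1]])

```text
time_s: 2.15
position: [0.5764, -0.0687, 0.2007]
tool_rot: [[-0.996, 0.084, 0.0], [0.084, 0.996, 0.0], [-0.0, 0.0, -1.0]]
ft_force: [0.6, 0.9, -0.2]
grip_width: 0.0852
gripper_force: 0.0
```

Emit:
move_arm(plan=[[0,0,0,0,0,0,1],[0,0,0,0,0,0,1]])

```text
time_s: 2.35
position: [0.5756, -0.0674, 0.2006]
tool_rot: [[-0.996, 0.085, -0.001], [0.085, 0.996, 0.001], [0.001, 0.001, -1.0]]
ft_force: [-0.6, 0.7, 0.5]
grip_width: 0.0855
gripper_force: 0.0
```

```bash
python3 - <<'E'
from h import *
p=env.get_image("wrist")
for b in(1,0):
    o,im=rect(p,.04,(.581,-.075),half=.15,brown=b);print(b,o)
cv2.imwrite("pics/w1.png",p["color"][:,:,::-1])
go([.5813,-.0751,.06],175.4)
E
```

```text
1 [(array([ 0.5835, -0.0738]), -4.5, 131, 29), (array([ 0.5002, -0.1986]), -12.2, 132, 29)]
0 [(array([ 0.5838, -0.0731]), -4.9, 160, 55)]
turn [ 0.02 -0.01 -0.19] shift [-0.66 -0.82 14.14] t 2.4 F [-0.5  0.4 -0.2]
```

View pics/w1.png

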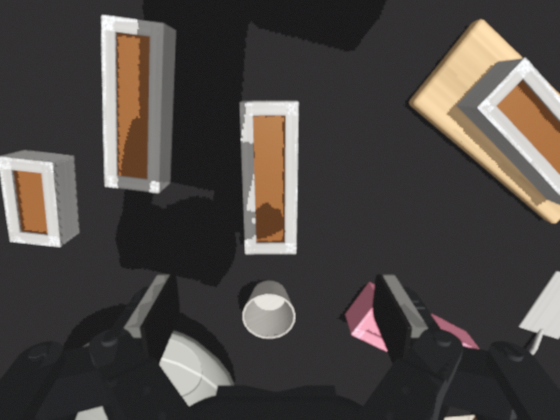

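Emit:
move_arm(plan=[[0,0,0,-0.87,-0.64,4.5,1],[0,0,0,-0.87,-0.64,9,1],[0,0,0,-0.87,-0.64,13,1],[0,0,0,-0.87,-0.64,16,1],[0,0,0,-0.87,-0.64,18,1]])

```text
time_s: 2.9
position: [0.5828, -0.0721, 0.0202]
tool_rot: [[-0.997, 0.082, -0.001], [0.082, 0.997, 0.001], [0.001, 0.0, -1.0]]
ft_force: [-0.1, -1.1, 0.5]
grip_width: 0.0855
gripper_force: 0.0
```

Emit:
move_arm(plan=[[0,0,0,0,0,1,1],[0,0,0,0,0,1.4,1],[0,0,0,0,0,1.4,0.4],[0,0,0,0,0,1.4,0.1],[0,0,0,0,0,1.4,-0.3]], squeeze=45)

```text
time_s: 3.4
position: [0.5843, -0.074, 0.0083]
tool_rot: [[-0.997, 0.083, 0.002], [0.083, 0.997, -0.001], [-0.002, -0.0, -1.0]]
ft_force: [0.3, 0.7, 0.8]
grip_width: 0.044
gripper_force: 0.0
```

Emit:
move_arm(plan=[[0,0,0,0,0,0,-1],[0,0,0,0,0,0,-1],[0,0,0,0,0,0,-1],[0,0,0,0,0,0,-1],[0,0,0,0,0,0,-1]])

```text
time_s: 3.9
position: [0.5838, -0.0739, 0.0073]
tool_rot: [[-0.997, 0.083, 0.0], [0.083, 0.997, -0.0], [-0.0, -0.0, -1.0]]
ft_force: [-0.0, -0.5, -0.0]
grip_width: 0.0007
gripper_force: 0.0
```

```bash
python3 - <<'E'
from h import *
for n in("wrist","side"):
    p=env.get_image(n);cv2.imwrite(f"pics/{n}2.png",p["color"][:,:,::-1])
a=cv2.imread("pics/wrist2.png");b=cv2.imread("pics/side2.png")
cv2.imwrite("pics/c2.png",cv2.resize(np.vstack([a,b]),(420,600+0)) if 0 else np.hstack([cv2.resize(a,(400,300)),cv2.resize(b[120:345,180:480],(400,300))]))
E
```

```text
(no output)
```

View pics/c2.png

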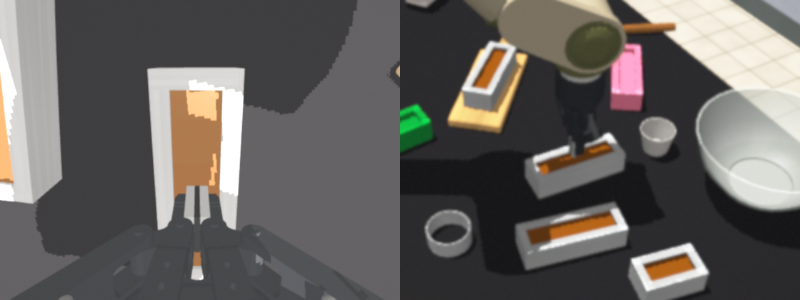

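```bash
python3 - <<'E'
from h import *
p=env.get_image("side");o=env.observe();print(o["position"],o["grip_width"],o["ft_force"],o["gripper_force"])
for z in(.0,.007,.02,.03,.04,.05,.06):print(z,proj(p,[[o["position"][0],o["position"][1],z]]).round(1))
for b in(1,0): print(rect(p,.04,(.583,-.074),brown=b)[0])
im=p["color"][180:300,250:370,::-1]
w=cv2.imread("pics/wrist2.png")[60:420,160:400]
cv2.imwrite("pics/c3.png",np.hstack([cv2.resize(im,(400,400),interpolation=cv2.INTER_CUBIC),cv2.resize(w,(267,400))]))
pw=env.get_image("wrist");R=o["tool_rot"]
for d in(0,.01,.02,.03):print("tcp-",d,proj(pw,[o["position"]-R[:,2]*d]).round())
E
```

```text
[ 0.58376847 -0.07390749  0.0072584 ] -0.0001493927228820734 [-0.08251322  0.16996415  0.01395243] 0.0
0.0 [[310.4 249. ]]
0.007 [[310.5 246.9]]
0.02 [[310.8 242.8]]
0.03 [[310.9 239.7]]
0.04 [[311.1 236.5]]
0.05 [[311.3 233.2]]
0.06 [[311.5 230. ]]
[(array([ 0.5815, -0.0773]), -3.8, 132, 25)]
[]
tcp- 0 [[275. 240.]]
tcp- 0.01 [[275. 248.]]
tcp- 0.02 [[275. 256.]]
tcp- 0.03 [[275. 266.]]
```

View pics/c3.png

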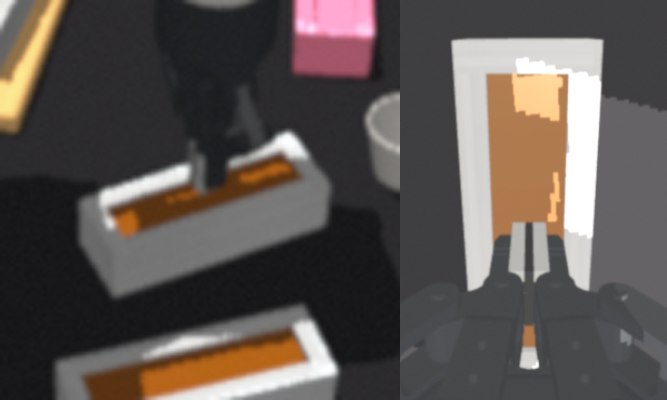

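The fingers ended up shut inside the tin's opening with no contact force, and the tin hasn't moved. I'll rise straight up, look, and try again slowly.

Emit:
move_arm(plan=[[0,0,0,0,0,-1,-1],[0,0,0,0,0,-3,-1],[0,0,0,0,0,-6,-1],[0,0,0,0,0,-9,-1],[0,0,0,0,0,-13,-1]], squeeze=30)

```text
time_s: 4.6
position: [0.583, -0.0737, 0.1383]
tool_rot: [[-0.997, 0.084, -0.002], [0.084, 0.997, 0.001], [0.002, 0.0, -1.0]]
ft_force: [0.8, -0.1, -0.1]
grip_width: 0.0003
gripper_force: 0.0
```

Emit:
move_arm(plan=[[0,0,0,0,0,-3,1],[0,0,0,0,0,-6.3,1],[0,0,0,0,0,-6.3,1],[0,0,0,0,0,-6.3,1],[0,0,0,0,0,-6.3,1]])

```text
time_s: 5.1
position: [0.5832, -0.0737, 0.1994]
tool_rot: [[-0.997, 0.083, -0.002], [0.083, 0.997, 0.001], [0.002, 0.0, -1.0]]
ft_force: [0.3, -0.5, -0.5]
grip_width: 0.0722
gripper_force: 0.0
```

```bash
python3 - <<'E'
from h import *
for n in("wrist","top"):
    p=env.get_image(n)
    for b in(1,0): print(n,rect(p,.04,(.583,-.074),brown=b)[0])
    if n=="top":cv2.imwrite("pics/t4.png",p["color"][:,:,::-1])
    else: cv2.imwrite("pics/w4.png",p["color"][:,:,::-1])
go([.5836,-.0735,.006],175.3);print(env.observe()["grip_width"])
E
```

```text
wrist [(array([ 0.5835, -0.0736]), -4.6, 131, 29), (array([ 0.5076, -0.1995]), -11.3, 117, 28)]
wrist [(array([ 0.584 , -0.0735]), -4.6, 160, 56)]
top [(array([ 0.5077, -0.1912]), 0.0, 110, 26)]
top []
turn [ 0.03 -0.12 -0.09] shift [-0.07  0.02 19.32] t 5.2 F [-0.2 -0.1 -0.4]
0.0848110297016268
```

View pics/w4.png

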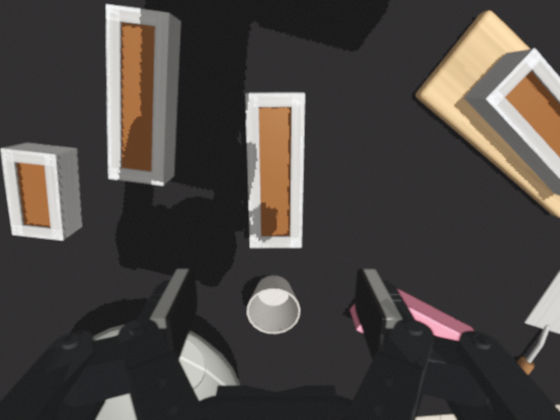

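```bash
python3 - <<'E'
from h import *
pw=env.get_image("wrist");o=env.observe();R=o["tool_rot"]
for d in(0,.013,.025,.035):
  print(d,[proj(pw,[o["position"]+R@np.array([x,y,-d])]).round()[0].tolist() for x in(0,.011) for y in(-.0425,.0425)])
ps=env.get_image("side")
im=ps["color"][60:260,210:410,::-1].copy()
for d in (0,.013,.03):
  q=proj(ps,[o["position"]+R@np.array([0,y,-d]) for y in(-.0425,.0425)])
  for u in q: cv2.circle(im,tuple(int(round(v)) for v in u-[210,60]),1,(0,0,255) if d==0 else (0,255,0),-1)
cv2.imwrite("pics/s5.png",cv2.resize(im,(600,600),interpolation=cv2.INTER_CUBIC))
E
```

```text
0 [[200.0, 240.0], [349.0, 240.0], [199.0, 222.0], [350.0, 222.0]]
0.013 [[196.0, 250.0], [353.0, 250.0], [194.0, 231.0], [355.0, 232.0]]
0.025 [[190.0, 261.0], [358.0, 261.0], [189.0, 241.0], [360.0, 241.0]]
0.035 [[186.0, 271.0], [363.0, 271.0], [184.0, 250.0], [365.0, 250.0]]
```

View pics/s5.png

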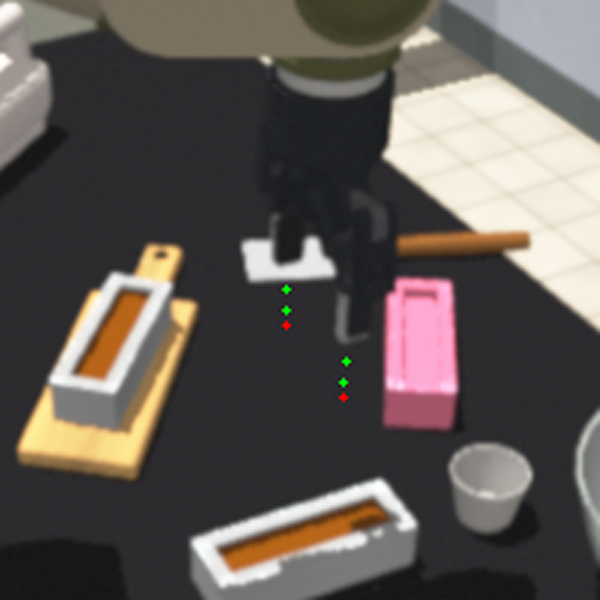

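The reported TCP turns out to sit about 3–4 cm beyond the real fingertips: in the side picture the real tips are at about (288,262) and (352,338), well above the red TCP marks. So the first close went over the lip. I'll go lower and check by contact.

Emit:
move_arm(plan=[[0,0,0,0,0,4.5,1],[0,0,0,0,0,9,1],[0,0,0,0,0,13.5,1],[0,0,0,0,0,17,1],[0,0,0,0,0,19.5,1]])

```text
time_s: 5.8
position: [0.5825, -0.0735, 0.0024]
tool_rot: [[-0.996, 0.084, -0.003], [0.084, 0.997, 0.001], [0.004, 0.001, -1.0]]
ft_force: [0.2, 0.1, 0.3]
grip_width: 0.0857
gripper_force: 0.0
```

Emit:
move_arm(plan=[[0,0,0,0,0,1,1],[0,0,0,0,0,1.8,1],[0,0,0,0,0,2.4,1],[0,0,0,0,0,2.4,1],[0,0,0,0,0,2.4,1]])

```text
time_s: 6.3
position: [0.5843, -0.074, -0.0179]
tool_rot: [[-0.997, 0.083, 0.001], [0.083, 0.997, -0.0], [-0.001, -0.0, -1.0]]
ft_force: [0.7, -0.7, 0.1]
grip_width: 0.0855
gripper_force: 0.0
```

```bash
python3 - <<'E'
from h import *
ps=env.get_image("side");o=env.observe();print(o["position"],o["ft_force"]);R=o["tool_rot"]
im=ps["color"][170:290,240:400,::-1].copy()
im=cv2.resize(im,(800,600),interpolation=cv2.INTER_CUBIC)
for y in(-.046,.046):
  P=np.array([o["position"]+R@np.array([0,y,0])]*4);P[:,2]=[0,.01,.02,.04]
  for u in proj(ps,P): cv2.circle(im,tuple(int(v) for v in (u-[240,170])*5),3,(0,0,255),-1)
cv2.imwrite("pics/s6.png",im)
E
```

```text
[ 0.58425081 -0.07403977 -0.01785597] [-0.21456213  1.39356496  0.18408289]
```

View pics/s6.png

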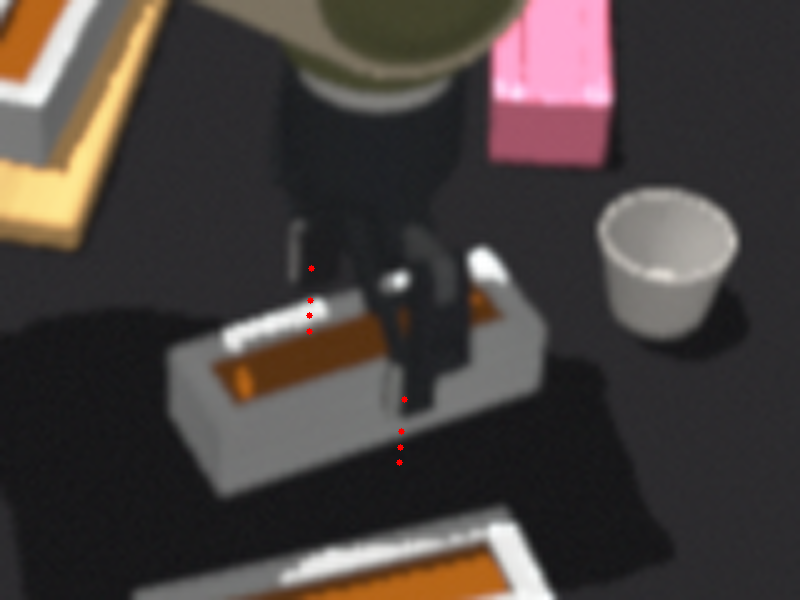

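Emit:
move_arm(plan=[[0,0,0,0,0,0.6,1],[0,0,0,0,0,1.2,1],[0,0,0,0,0,1.2,1],[0,0,0,0,0,1.2,0.7],[0,0,0,0,0,1.2,0.5]], squeeze=40)

```text
time_s: 6.85
position: [0.5838, -0.0739, -0.0307]
tool_rot: [[-0.997, 0.083, 0.0], [0.083, 0.997, -0.0], [-0.0, -0.0, -1.0]]
ft_force: [0.8, -0.1, 0.7]
grip_width: 0.0639
gripper_force: 0.0
```

Emit:
move_arm(plan=[[0,0,0,0,0,0,0.3],[0,0,0,0,0,0,0.1],[0,0,0,0,0,0,-0.2],[0,0,0,0,0,0,-1],[0,0,0,0,0,0,-1]])

```text
time_s: 7.35
position: [0.584, -0.074, -0.0303]
tool_rot: [[-0.997, 0.083, 0.001], [0.083, 0.997, -0.0], [-0.001, -0.0, -1.0]]
ft_force: [-1.3, 0.6, 5.3]
grip_width: 0.0556
gripper_force: 44.0
```

Emit:
move_arm(plan=[[0,0,0,0,0,-2,-1],[0,0,0,0,0,-6,-1],[0,0,0,0,0,-11,-1],[0,0,0,0,0,-16,-1],[0,0,0,0,0,-20,-1]])

```text
time_s: 7.85
position: [0.5836, -0.0738, 0.1716]
tool_rot: [[-0.997, 0.083, 0.001], [0.083, 0.997, -0.0], [-0.001, -0.0, -1.0]]
ft_force: [0.3, 0.1, -2.7]
grip_width: 0.0553
gripper_force: 44.0
```

```bash
python3 -c "
from h import *
go([.667,.095,.17],225.5);print(env.observe()['grip_width'])"
```

```text
turn [-3.000e-02  4.000e-02 -5.028e+01] shift [-6.9  17.51  0.16] t 7.85 F [ 0.3  0.1 -2.7]
0.055288173342738445
```

Emit:
move_arm(plan=[[0,0,-6,-0.8,2.1,0,-1],[0,0,-14,-1.9,4.9,0,-1],[0,0,-22,-3,7.7,0,-1],[0,0,-30,-4.1,10.4,0,-1],[0,0,-38,-5.2,13.2,0,-1]])

```text
time_s: 8.35
position: [0.6465, 0.0544, 0.1681]
tool_rot: [[-0.834, -0.552, -0.002], [-0.552, 0.834, 0.0], [0.002, 0.001, -1.0]]
ft_force: [0.9, 0.4, -3.4]
grip_width: 0.0556
gripper_force: 43.9
```

```bash
python3 -c "
from h import *
go([.667,.095,.17],225.5);print(env.observe()['grip_width'])"
```

```text
turn [  0.09  -0.09 -11.97] shift [-3.95  2.25 -0.19] t 8.35 F [ 0.9  0.4 -3.4]
0.055581243390507996
```

Emit:
move_arm(plan=[[0,0,-5,-1.5,0.9,0,-1],[0,0,-10,-3,1.8,0,-1],[0,0,-12,-3.9,2.2,0,-1],[0,0,-12,-3.9,2.2,0,-1],[0,0,-12,-3.9,2.2,0,-1]])

```text
time_s: 8.85
position: [0.6669, 0.0925, 0.1688]
tool_rot: [[-0.706, -0.708, -0.001], [-0.708, 0.706, -0.0], [0.001, 0.001, -1.0]]
ft_force: [-0.1, -0.3, -3.2]
grip_width: 0.0553
gripper_force: 43.9
```

```bash
python3 - <<'E'
from h import *
p=env.get_image("wrist");o=env.observe();print(o["position"],np.degrees(np.arctan2(o["tool_rot"][1,0],o["tool_rot"][0,0])))
zr=o["position"][2]+.0303+.04
for b in(1,0):
    print("bot",rect(p,.058,(.558,.198),half=.12,brown=b)[0])
    print("held",zr,rect(p,zr,o["position"][:2],half=.12,brown=b)[0])
cv2.imwrite("pics/w7.png",p["color"][:,:,::-1])
E
```

```text
[0.66688094 0.09227317 0.169004  ] -134.90936196685976
bot [(array([0.56  , 0.1986]), 45.4, 132, 28), (array([0.6443, 0.1172]), -90.0, 78, 66)]
held 0.23930400407074578 [(array([0.6571, 0.081 ]), 45.3, 105, 30)]
bot [(array([0.5599, 0.1994]), 45.5, 160, 57)]
held 0.23930400407074578 []
```

View pics/w7.png

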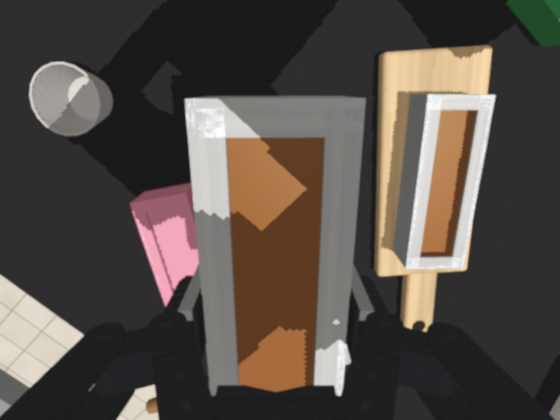

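```bash
python3 - <<'E'
from h import *
p=env.get_image("wrist");o=env.observe();R=o["tool_rot"];zr=o["position"][2]+.0703
q=toplane(p,[(186,98),(364,97),(227,138),(325,138),(239,388),(317,388),(213,392),(342,395)],zr)
print(((q-o["position"])@R*1e3).round(1))
E
```

```text
[[ 79.8 -28.5 -70.3]
 [ 80.2  26.  -70.3]
 [ 67.7 -16.4 -70.3]
 [ 67.7  14.6 -70.3]
 [-35.3 -16.2 -70.3]
 [-35.3  16.4 -70.3]
 [-37.5 -27.2 -70.3]
 [-39.2  27.1 -70.3]]
```

```bash
python3 -c "
from h import *
go([.588,.2275,.07],225.5)"
```

```text
turn [ 0.01 -0.03 -0.4 ] shift [-4.02 15.14  9.92] t 8.95 F [-0.1 -0.5 -3.8]
```

Emit:
move_arm(plan=[[0,0,-0.4,-1,3.8,0,-1],[0,0,-0.4,-2,7.6,0,-1],[0,0,-0.4,-3,11.4,0,-1],[0,0,-0.4,-4,15.1,2,-1],[0,0,-0.4,-4,15.1,5,-1]])

```text
time_s: 9.45
position: [0.5867, 0.2313, 0.1211]
tool_rot: [[-0.697, -0.717, 0.004], [-0.717, 0.697, 0.002], [-0.004, -0.001, -1.0]]
ft_force: [-0.4, -0.1, -2.6]
grip_width: 0.0554
gripper_force: 44.3
```

Emit:
move_arm(plan=[[0,0,0,0,0,2.5,-1],[0,0,0,0,0,4.5,-1],[0,0,0,0,0,4.9,-1],[0,0,0,0,0,4.9,-1],[0,0,0,0,0,4.9,-1]])

```text
time_s: 9.95
position: [0.589, 0.2277, 0.0717]
tool_rot: [[-0.7, -0.714, 0.002], [-0.714, 0.7, 0.0], [-0.002, -0.001, -1.0]]
ft_force: [0.0, -0.0, -3.4]
grip_width: 0.0552
gripper_force: 44.2
```

```bash
python3 - <<'E'
from h import *
p=env.get_image("wrist");o=env.observe()
go([.588,.2275,.0277],225.5)
cv2.imwrite("pics/w8.png",p["color"][:,:,::-1])
E
```

```text
turn [-0.08  0.12  0.08] shift [0.09 0.06 4.41] t 10.0 F [ 0.4 -0.2 -3.3]
```

Emit:
move_arm(plan=[[0,0,0,0.07,0.05,1.5,-1],[0,0,0,0.07,0.05,2.8,-1],[0,0,0,0.07,0.05,3.4,-1],[0,0,0,0.07,0.05,3.7,-1],[0,0,0,0.07,0.05,3.8,-1]])

```text
time_s: 10.5
position: [0.5875, 0.2277, 0.0322]
tool_rot: [[-0.7, -0.715, 0.0], [-0.715, 0.7, 0.0], [-0.0, -0.0, -1.0]]
ft_force: [-0.0, -0.1, -2.5]
grip_width: 0.0554
gripper_force: 44.3
```

Emit:
move_arm(plan=[[0,0,0,0,0,0.1,-1],[0,0,0,0,0,0.2,-1],[0,0,0,0,0,0.3,-1],[0,0,0,0,0,0.3,-1],[0,0,0,0,0,0.3,-1]])

```text
time_s: 11.0
position: [0.5874, 0.2277, 0.0294]
tool_rot: [[-0.7, -0.715, 0.0], [-0.715, 0.7, 0.0], [-0.0, -0.0, -1.0]]
ft_force: [-1.0, 0.1, -3.2]
grip_width: 0.0554
gripper_force: 44.3
```

Emit:
move_arm(plan=[[0,0,0,0,0,0.05,-1],[0,0,0,0,0,0.1,-1],[0,0,0,0,0,0.15,-1],[0,0,0,0,0,0.15,-1]])

```text
time_s: 11.4
position: [0.5873, 0.2277, 0.0277]
tool_rot: [[-0.7, -0.715, -0.0], [-0.715, 0.7, -0.0], [0.0, 0.0, -1.0]]
ft_force: [-0.2, 0.2, -3.1]
grip_width: 0.0557
gripper_force: 44.4
```

Emit:
move_arm(plan=[[0,0,0,0,0,0.05,-1],[0,0,0,0,0,0.1,-1],[0,0,0,0,0,0.1,-1]])

```text
time_s: 11.7
position: [0.5874, 0.2277, 0.0277]
tool_rot: [[-0.7, -0.715, 0.001], [-0.715, 0.7, 0.0], [-0.001, -0.0, -1.0]]
ft_force: [-2.4, -1.1, 5.0]
grip_width: 0.0552
gripper_force: 45.2
```

```bash
python3 -c "
from h import *
for n in ('side','wrist'):
    p=env.get_image(n);cv2.imwrite(f'pics/{n}9.png',p['color'][:,:,::-1])
a=cv2.imread('pics/side9.png')[110:230,190:310]
cv2.imwrite('pics/c9.png',cv2.resize(a,(600,600),interpolation=cv2.INTER_CUBIC));go([.588,.2275,.0277],225.5)"
```

```text
turn [-0.02  0.03  0.11] shift [-0.03 -0.06 -0.  ] t 11.8 F [-2.9 -1.   4.9]
```

View pics/c9.png

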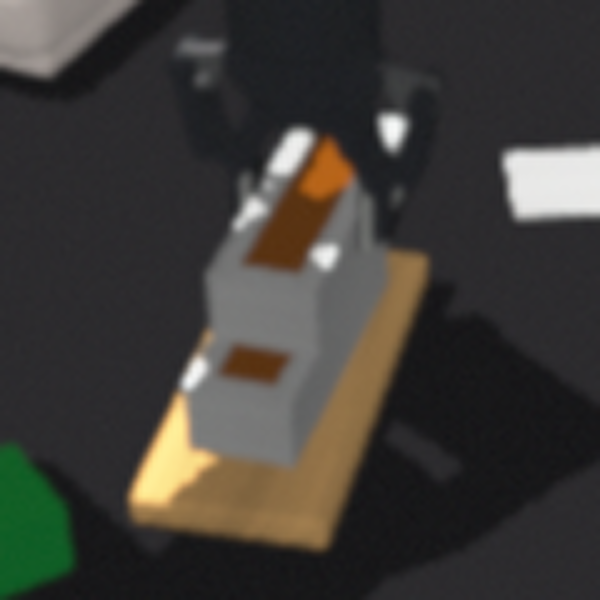

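The side picture shows the middle tin flush on the bottom one, with the bottom tin's near-end lip and slab clear at about (255,363). Contact force is about 8 N, so I'll release.

Emit:
move_arm(plan=[[0,0,0,0,0,-0.05,0.4],[0,0,0,0,0,-0.05,0.6],[0,0,0,0,0,-0.05,1],[0,0,0,0,0,-0.05,1],[0,0,0,0,0,-0.05,1]])

```text
time_s: 12.3
position: [0.5874, 0.2277, 0.0272]
tool_rot: [[-0.7, -0.715, -0.0], [-0.715, 0.7, -0.0], [0.0, 0.0, -1.0]]
ft_force: [-0.5, 0.2, 0.5]
grip_width: 0.0852
gripper_force: 0.0
```

Emit:
move_arm(plan=[[0,0,0,0,0,-1,1],[0,0,0,0,0,-4,1],[0,0,0,0,0,-8,1],[0,0,0,0,0,-13,1],[0,0,0,0,0,-17.5,1]])

```text
time_s: 12.8
position: [0.5872, 0.2277, 0.2055]
tool_rot: [[-0.699, -0.715, 0.002], [-0.715, 0.699, 0.0], [-0.001, -0.001, -1.0]]
ft_force: [1.1, 0.2, -0.3]
grip_width: 0.0854
gripper_force: 0.0
```

```bash
python3 - <<'E'
from h import *
p=env.get_image("wrist")
for b in(1,0):
    print("mid",rect(p,.098,(.588,.2275),half=.12,brown=b)[0])
q=env.get_image("top")
for b in(1,0):print("top L2",rect(q,.04,(.498,-.201),brown=b)[0])
go([.5,-.1995,.2],167.5)
E
```

```text
mid [(array([0.5876, 0.2266]), 45.8, 132, 30)]
mid [(array([0.5764, 0.215 ]), 45.9, 196, 57)]
top L2 [(array([ 0.4979, -0.2009]), -12.3, 130, 28)]
top L2 [(array([ 0.4979, -0.2013]), -12.6, 161, 57)]
turn [-0.09  0.8  58.12] shift [ 36.85 -23.5    0.8 ] t 12.9 F [ 0.1  0.9 -0.3]
```

Emit:
move_arm(plan=[[0,0,6,3.6,-2.3,0,1],[0,0,12,7.3,-4.7,0,1],[0,0,18,11,-7,0,1],[0,0,24,14.6,-9.4,0,1],[0,0,30,18.3,-11.7,0,1]])

```text
time_s: 13.4
position: [0.5423, 0.0135, 0.2026]
tool_rot: [[-0.964, -0.265, 0.0], [-0.265, 0.964, -0.0], [-0.0, -0.0, -1.0]]
ft_force: [0.1, 0.2, -0.5]
grip_width: 0.0856
gripper_force: 0.0
```

```bash
python3 -c "
from h import *
go([.5,-.1995,.2],167.5)"
```

```text
turn [-1.000e-02  3.000e-02  2.788e+01] shift [  9.73 -19.42   0.26] t 13.4 F [ 0.1  0.2 -0.5]
```

Emit:
move_arm(plan=[[0,0,6,2,-4,0,1],[0,0,13,4.1,-8.2,0,1],[0,0,20,6.3,-12.5,0.1,1],[0,0,27,8.4,-16.7,0.2,1],[0,0,27.9,9.7,-19.4,0.2,1]])

```text
time_s: 13.9
position: [0.5007, -0.2007, 0.2004]
tool_rot: [[-0.976, 0.218, -0.0], [0.218, 0.976, -0.0], [-0.0, -0.0, -1.0]]
ft_force: [-0.0, -0.1, 0.7]
grip_width: 0.0855
gripper_force: 0.0
```

Emit:
move_arm(plan=[[0,0,0,0,0,0,1],[0,0,0,0,0,0,1]])

```text
time_s: 14.1
position: [0.5015, -0.1979, 0.2003]
tool_rot: [[-0.977, 0.214, 0.0], [0.214, 0.977, 0.0], [0.0, 0.0, -1.0]]
ft_force: [-0.3, 1.0, 0.6]
grip_width: 0.0855
gripper_force: 0.0
```

```bash
python3 - <<'E'
from h import *
p=env.get_image("wrist")
for b in(1,0):print(rect(p,.04,(.5,-.199),half=.12,brown=b)[0])
go([.5,-.1988,-.031],167.5)
E
```

```text
[(array([ 0.4993, -0.1996]), -12.2, 131, 29)]
[(array([ 0.5047, -0.1792]), -14.0, 161, 20)]
turn [0.02 0.   0.25] shift [ 0.14 -0.2  23.14] t 14.15 F [ 0.4 -0.1 -0.1]
```

Emit:
move_arm(plan=[[0,0,0.2,0.18,-0.26,4.7,1],[0,0,0.2,0.18,-0.26,9.4,1],[0,0,0.2,0.18,-0.26,14,1],[0,0,0.2,0.18,-0.26,17.5,1],[0,0,0.2,0.18,-0.26,20,1]])

```text
time_s: 14.65
position: [0.499, -0.1979, -0.0018]
tool_rot: [[-0.977, 0.214, -0.002], [0.214, 0.977, 0.002], [0.002, 0.001, -1.0]]
ft_force: [0.0, -1.0, -0.1]
grip_width: 0.0855
gripper_force: 0.0
```

Emit:
move_arm(plan=[[0,0,0,0,0,1.2,1],[0,0,0,0,0,2.2,1],[0,0,0,0,0,3.1,1],[0,0,0,0,0,3.1,1],[0,0,0,0,0,3.1,0.6]])

```text
time_s: 15.15
position: [0.4998, -0.2002, -0.0301]
tool_rot: [[-0.976, 0.216, 0.001], [0.216, 0.976, -0.001], [-0.001, -0.0, -1.0]]
ft_force: [-0.7, -0.2, 0.4]
grip_width: 0.0731
gripper_force: 0.0
```

Emit:
move_arm(plan=[[0,0,0,0,0,0,0.4],[0,0,0,0,0,0,0.2],[0,0,0,0,0,0,-0.2],[0,0,0,0,0,0,-1],[0,0,0,0,0,0,-1]])

```text
time_s: 15.65
position: [0.4998, -0.2004, -0.0298]
tool_rot: [[-0.976, 0.216, 0.001], [0.216, 0.976, -0.001], [-0.002, -0.001, -1.0]]
ft_force: [-1.3, 1.0, 6.9]
grip_width: 0.0555
gripper_force: 43.4
```

Emit:
move_arm(plan=[[0,0,0,0,0,-2,-1],[0,0,0,0,0,-7,-1],[0,0,0,0,0,-12,-1],[0,0,0,0,0,-17,-1],[0,0,0,0,0,-22,-1]])

```text
time_s: 16.15
position: [0.4988, -0.1996, 0.1913]
tool_rot: [[-0.976, 0.216, -0.0], [0.216, 0.976, 0.0], [0.0, 0.0, -1.0]]
ft_force: [1.4, -1.5, -2.7]
grip_width: 0.0558
gripper_force: 44.3
```

```bash
python3 -c "
from h import *
go([.667,.093,.19],225.5)"
```

```text
turn [ 2.000e-02 -2.000e-02 -5.799e+01] shift [-10.09  32.21   0.13] t 16.15 F [ 1.4 -1.5 -2.7]
```

Emit:
move_arm(plan=[[0,0,-6,-1.3,4.2,0,-1],[0,0,-13,-2.6,8.4,0,-1],[0,0,-20,-3.9,12.6,0,-1],[0,0,-27,-5.3,16.9,0,-1],[0,0,-34,-6.6,21,0,-1]])

```text
time_s: 16.65
position: [0.6096, -0.0074, 0.189]
tool_rot: [[-0.928, -0.371, -0.001], [-0.371, 0.928, 0.0], [0.001, 0.0, -1.0]]
ft_force: [0.5, -1.5, -2.9]
grip_width: 0.0551
gripper_force: 44.4
```

```bash
python3 -c "
from h import *
go([.667,.093,.19],225.5)"
```

```text
turn [  0.03  -0.03 -23.7 ] shift [-9.06  7.19 -0.1 ] t 16.65 F [ 0.5 -1.5 -2.9]
```

Emit:
move_arm(plan=[[0,0,-7,-3,2.4,0,-1],[0,0,-14,-6,4.8,0,-1],[0,0,-21,-9,7.2,0,-1],[0,0,-23.7,-9,7.2,0,-1],[0,0,-23.7,-9,7.2,0,-1]])

```text
time_s: 17.15
position: [0.6664, 0.0916, 0.1883]
tool_rot: [[-0.703, -0.711, -0.002], [-0.711, 0.703, -0.0], [0.001, 0.001, -1.0]]
ft_force: [-0.3, -0.6, -3.2]
grip_width: 0.0554
gripper_force: 44.5
```

```bash
python3 - <<'E'
from h import *
p=env.get_image("wrist");o=env.observe()
for b in(1,0):
    print("mid",rect(p,.098,(.5875,.227),half=.11,brown=b)[0])
im=rect(p,.058,(.56,.199),half=.1)[1];cv2.imwrite("pics/r58.png",im[:,:,::-1])
print("held",rect(p,o["position"][2]+.0698,o["position"][:2],half=.12)[0],o["position"])
h=cv2.cvtColor(p["color"],cv2.COLOR_RGB2HSV)
# near end of bottom's opening/rim: brown & white patches of the bottom along its axis, in bottom frame (mm)
a=np.radians(45.5);B=np.array([[np.cos(a),-np.sin(a)],[np.sin(a),np.cos(a)]])
g=np.stack(np.meshgrid(np.arange(-100,-30,.5),[-22,22]),-1).reshape(-1,2)
g2=np.stack(np.meshgrid([-76],np.arange(-40,40,.5)),-1).reshape(-1,2)
for q in(g,g2):
    X=np.array([.56,.199])+q/1e3@B.T
    u=proj(p,np.c_[X,np.full(len(X),.058)]).astype(np.float32)
    v=cv2.remap(cv2.cvtColor(p["color"],cv2.COLOR_RGB2GRAY),u[None,:,0],u[None,:,1],cv2.INTER_LINEAR)[0]
    d=np.diff(v.astype(int));i=np.where(abs(d)>12)[0];print([(q[j].tolist(),int(d[j])) for j in i])
go([.56,.199,.11],225.5)
E
```

```text
mid [(array([0.588 , 0.2253]), 45.7, 131, 28), (array([0.6698, 0.1445]), -90.0, 55, 54)]
mid [(array([0.5882, 0.2265]), 45.9, 160, 56)]
held [(array([0.6569, 0.0802]), 45.0, 105, 30)] [0.66625526 0.09079331 0.18866559]
[([-82.5, -22.0], -17), ([-82.0, -22.0], -21), ([-80.5, -22.0], 29), ([-80.0, -22.0], 26), ([-79.5, -22.0], 25), ([-44.5, -22.0], -13), ([-44.0, -22.0], -17), ([-43.5, -22.0], -22), ([-43.0, -22.0], -17), ([-42.5, -22.0], -15), ([-80.0, 22.0], 14), ([-79.5, 22.0], 16), ([-79.0, 22.0], 15), ([-43.0, 22.0], -15), ([-42.5, 22.0], -15), ([-42.0, 22.0], -23), ([-41.5, 22.0], -20), ([-41.0, 22.0], -17), ([-35.5, 22.0], 14), ([-35.0, 22.0], 27), ([-34.5, 22.0], 33), ([-34.0, 22.0], 21), ([-33.5, 22.0], 18)]
[([-76.0, -29.5], 15), ([-76.0, -29.0], 20), ([-76.0, -28.5], 36), ([-76.0, -28.0], 31), ([-76.0, -27.5], 24), ([-76.0, 27.0], -15), ([-76.0, 27.5], -27), ([-76.0, 28.0], -40), ([-76.0, 28.5], -43), ([-76.0, 29.0], -31), ([-76.0, 29.5], -26)]
turn [ 0.05 -0.06 -0.34] shift [-0.19 15.16  7.88] t 17.2 F [-0.9 -1.3 -1.9]
```

Emit:
move_arm(plan=[[0,0,-0.3,0,4,0,-1],[0,0,-0.3,-0.1,8,0,-1],[0,0,-0.3,-0.2,12,0,-1],[0,0,-0.3,-0.2,15.2,1,-1],[0,0,-0.3,-0.2,15.2,4,-1]])

```text
time_s: 17.7
position: [0.5587, 0.2013, 0.1523]
tool_rot: [[-0.7, -0.714, 0.006], [-0.714, 0.7, 0.002], [-0.005, -0.003, -1.0]]
ft_force: [1.0, -0.4, -2.4]
grip_width: 0.0552
gripper_force: 44.5
```

Emit:
move_arm(plan=[[0,0,0,0,0,2,-1],[0,0,0,0,0,3.5,-1],[0,0,0,0,0,3.9,-1],[0,0,0,0,0,3.9,-1],[0,0,0,0,0,3.9,-1]])

```text
time_s: 18.2
position: [0.5606, 0.1989, 0.1113]
tool_rot: [[-0.702, -0.713, 0.002], [-0.713, 0.702, 0.0], [-0.001, -0.001, -1.0]]
ft_force: [-0.3, -0.7, -1.9]
grip_width: 0.0553
gripper_force: 44.4
```

```bash
python3 -c "
from h import *
print(env.observe()['position']);go([.5596,.1996,.0682],225.6)"
```

```text
[0.56061281 0.19887591 0.11130391]
turn [-0.06  0.07 -0.15] shift [0.02 0.13 4.31] t 18.2 F [-0.3 -0.7 -1.9]
```

Emit:
move_arm(plan=[[0,0,-0.1,0,0.12,1.5,-1],[0,0,-0.1,0,0.12,2.8,-1],[0,0,-0.1,0,0.12,3.5,-1],[0,0,-0.1,0,0.12,3.8,-1],[0,0,-0.1,0,0.12,3.9,-1]])

```text
time_s: 18.7
position: [0.5596, 0.2, 0.0717]
tool_rot: [[-0.7, -0.714, 0.001], [-0.714, 0.7, 0.0], [-0.001, -0.0, -1.0]]
ft_force: [0.2, 0.3, -3.0]
grip_width: 0.0554
gripper_force: 44.5
```

Emit:
move_arm(plan=[[0,0,0,0,0,0.1,-1],[0,0,0,0,0,0.2,-1],[0,0,0,0,0,0.25,-1],[0,0,0,0,0,0.25,-1],[0,0,0,0,0,0.25,-1]])

```text
time_s: 19.2
position: [0.5593, 0.2001, 0.0689]
tool_rot: [[-0.7, -0.715, 0.0], [-0.715, 0.7, 0.0], [-0.0, -0.0, -1.0]]
ft_force: [0.3, -0.4, -3.0]
grip_width: 0.0556
gripper_force: 44.5
```

Emit:
move_arm(plan=[[0,0,0,0,0,0.05,-1],[0,0,0,0,0,0.1,-1],[0,0,0,0,0,0.1,-1]])

```text
time_s: 19.5
position: [0.5594, 0.2001, 0.0682]
tool_rot: [[-0.7, -0.715, 0.001], [-0.715, 0.7, 0.0], [-0.0, -0.0, -1.0]]
ft_force: [-2.1, -0.3, 1.9]
grip_width: 0.0555
gripper_force: 44.9
```

Contact made (force rose 5 N). Releasing and backing off.

Emit:
move_arm(plan=[[0,0,0,0,0,0,0.4],[0,0,0,0,0,0,0.6],[0,0,0,0,0,0,1],[0,0,0,0,0,0,1],[0,0,0,0,0,0,1]])

```text
time_s: 20.0
position: [0.5593, 0.2001, 0.0677]
tool_rot: [[-0.7, -0.715, 0.0], [-0.715, 0.7, 0.0], [-0.0, -0.0, -1.0]]
ft_force: [-0.1, 0.5, -0.0]
grip_width: 0.0856
gripper_force: 0.0
```

Emit:
move_arm(plan=[[0,0,0,0,0,-1,1],[0,0,0,0,0,-4,1],[0,0,0,0,0,-8,1],[0,0,0,0,0,-12,1],[0,0,0,0,0,-15,1]])

```text
time_s: 20.5
position: [0.5595, 0.2001, 0.2214]
tool_rot: [[-0.699, -0.715, 0.003], [-0.715, 0.699, 0.0], [-0.003, -0.002, -1.0]]
ft_force: [0.0, 0.1, 0.5]
grip_width: 0.0855
gripper_force: 0.0
```

Emit:
move_arm(plan=[[0,0,0,0,-5,0,1],[0,0,0,0,-10,0,1],[0,0,0,0,-15,0,1],[0,0,0,0,-18,0,1],[0,0,0,0,-18,0,1]])

```text
time_s: 21.0
position: [0.6897, 0.0706, 0.2169]
tool_rot: [[-0.702, -0.712, -0.001], [-0.712, 0.702, -0.001], [0.001, -0.0, -1.0]]
ft_force: [0.2, 0.7, -0.7]
grip_width: 0.0852
gripper_force: 0.0
```

```bash
python3 - <<'E'
from h import *
a=np.radians(45.5);B=np.array([[np.cos(a),-np.sin(a)],[np.sin(a),np.cos(a)]])
for n in("wrist","top"):
    p=env.get_image(n)
    for z,c in((.138,(.56,.199)),(.098,(.5875,.227))):
      for b in(1,0):
        for r in rect(p,z,c,half=.12,brown=b)[0]: print(n,z,b,r,"in bottom frame mm",((r[0]-[.56,.199])@B*1e3).round(1))
print(env.observe()["position"])
E
```

```text
wrist 0.138 1 (array([0.5601, 0.1978]), 45.7, 132, 28) in bottom frame mm [-0.8 -0.9]
wrist 0.138 0 (array([0.5719, 0.1963]), 45.6, 172, 77) in bottom frame mm [  6.4 -10.4]
wrist 0.098 1 (array([0.549 , 0.2266]), 45.8, 152, 32) in bottom frame mm [12.  27.2]
wrist 0.098 0 (array([0.5626, 0.2248]), 45.6, 199, 89) in bottom frame mm [20.2 16.2]
top 0.138 0 (array([0.591, 0.232]), 46.1, 119, 58) in bottom frame mm [45.3  1. ]
top 0.098 0 (array([0.5988, 0.2403]), 46.6, 123, 61) in bottom frame mm [56.7  1.3]
[0.68793614 0.07379396 0.21790256]
```

```bash
python3 -c "
from rig import env
print(env.close_job())"
```

```text
the job is handed in; nothing more can be done
None
```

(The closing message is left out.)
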